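Take down the returned rigging pile and lay each piece on its own mat

TASK

Take apart the pile of returned rescue gear from the top down, one piece at a time, and lay each piece flat on the mat of its own colour, centred on its printed outline and lying along it (either end may point either way): the red locking snap to the red mat, the yellow-taped hook to the yellow, the blue pulley to the blue and the green-taped rigging plate to the green. Set the pieces down rather than dropping them, and leave the loose gold carabiner and the black tape roll where they are.

Things in the scene. Friction and masses are not known exactly. Their poses are not given: they have to be found in the camera images.
- snap: Red steel locking snap, the topmost piece of the pile, lying flat across the hook. 100 mm long (y), 18 mm thick; in its middle a solid barrel 28 mm wide (x) and 46 mm long, with a small ring at either end. Take it by the barrel, across x, at the origin. About 0.2 kg. Origin: centre of its underside; z up, y along its length.
- hook: Grey steel rescue hook with two bands of yellow tape, second from the top, lying flat across the pulley. About 120 mm long (y), 18 mm thick; its straight shank at the origin is 30 mm wide (x) and reaches 29 mm either way along y; eye at +y, hook bowl at -y, its nose standing out to x = +30 mm at y = -60 to -33 mm. Take it by the shank, across x, at the origin. About 0.42 kg. Origin: centre of its underside; z up, y along its length.
- pulley: Blue rescue pulley, third from the top, lying flat across the rigging plate: two blue cheek plates with rounded ends, 56 mm wide (x), 104 mm long (y), 26 mm thick over both. Take it across x at the origin. About 0.34 kg. Origin: centre of its underside; z up, y along its length.
- rigging_plate: Bare aluminium rigging plate with five holes and a band of green tape on each end, at the bottom of the pile, on the bench. 66 mm wide (x), 140 mm long (y), 15 mm thick. Take it across x at the origin. About 0.36 kg. Origin: centre of its underside; z up, y along its length.
- red_mat: Red. Flat plastic mat fixed to the bench, 84 (x) by 150 (y) by 3 mm thick, printed with a black full-size outline of the snap centred on the mat, lengthwise along the mat's y. Origin: centre of its underside, on the bench; z up.
- yellow_mat: Yellow. Flat plastic mat fixed to the bench, 84 (x) by 150 (y) by 3 mm thick, printed with a black full-size outline of the hook centred on the mat, lengthwise along the mat's y. Origin: centre of its underside, on the bench; z up.
- blue_mat: Blue. Flat plastic mat fixed to the bench, 84 (x) by 150 (y) by 3 mm thick, printed with a black full-size outline of the pulley centred on the mat, lengthwise along the mat's y. Origin: centre of its underside, on the bench; z up.
- green_mat: Green. Flat plastic mat fixed to the bench, 84 (x) by 150 (y) by 3 mm thick, printed with a black full-size outline of the rigging plate centred on the mat, lengthwise along the mat's y. Origin: centre of its underside, on the bench; z up.
- gold_carabiner: Loose gold carabiner lying flat on the bench, about 59 by 104 by 10 mm; a bystander, not to be moved. Origin: middle of its underside.
- tape_roll: Loose black roll of tape lying flat on the bench, 90 mm across and 25 mm high; a bystander, not to be moved. Origin: centre of its underside.
Not all that is in view belongs to the job. There is more than one size of the pulley; the job needs the smaller. Several things look just like the green_mat: the one meant starts farthest from the robot's base.

How it is judged:
By the outcome, as a careful person would: the job done as asked, in the order asked, and still so for the second after the job is handed in, with the robot touching nothing.
It also fails if it takes over 109 s, if anything falls off the work surface, if the arm or the gripper's body presses on something with over 40 N, if the wrist force passes 120 N, or if a joint passes its speed limit or range.

ROBOT

A 6-joint arm with a two-finger parallel gripper is mounted at the origin on the work surface. World frame = base frame: x ahead of the robot, y to its left, z up, the work surface at z = 0. Lengths are in m, angles in rad, forces in N, time in s.
With the tool pointing down it reaches from about 0.35 to 0.975 m from the base axis. Payload 4.9 kg.
Tool frame: the origin (TCP) lies between the finger pads; the fingertips stand 25 mm ahead of it and the grasp point (between the pads) lies 6 mm ahead of it; z points along the fingers, y is the line along which they close (so a half turn about z gives the same grasp; the last joint's range is limited). The gripper opens to 85 mm and grips with 20 to 120 N. Pads are 22 mm wide; open, the fingers measure 114 mm over their backs; the gripper's body (76 mm by 85 mm) begins 54 mm behind the grasp point. The pads swing forward as they close: fully open they stand 13 mm farther back than shut.
Start: joints at [-1.419, 0.053, 1.613, -0, 1.476, -0.119], TCP at [0.167, -0.602, 0.256] pointing down, gripper open.
Joint ranges: [-3.01, 3.01], [-1.01, 2.22], [0.06, 2.58], [-1.02, 4.17], [0.09, 2.62], [-3.14, 3.14]. Speed limits (rad/s): [2.57, 2.57, 3.14, 3.14, 3.14, 3.14].

INTERFACE

Orientations are given as a unit quaternion [w, x, y, z].
In Python, from plant import manip gives the robot as it stands.
- The arm moves only by the shell command python3 -m inch 'ROWS'. ROWS is JSON, a list of rows, each a list of 3 entries, a list of its own where there are three numbers: the shift along the tool's x, y, z in m, then the turn, a rotation vector about the tool's x, y, z in rad, then the opening, from 0 (shut) to 1 (fully open). A call has 1 to 8 rows; each row shifts and turns the commanded pose from where the row before left it, along the tool's axes as they then stand; what a row does not reach is not made up. A row lasts 1/10 s, in which the tool goes at most 50 mm and 8.59 degrees, less where a joint would pass 70% of its speed; a pose out of reach is approached as far as the arm can. A call with a gripper value outside its range is refused whole. The fingers move at their own pace and stop on an object; the grip force is fixed at half the most. Time passes only in rows, so rows that do not move let the fingers close. It gives the time, the measured TCP pose, the force, the opening and the grip force at its end, in the units of the state.
- manip.state(): the state, without advancing time (a new reading comes with each control period).
- manip.grab_frame(name): name is "scene" or "top"; returns (picture, depth): 384x512x3 uint8, red, green, blue; 384x512 float32, m along the optical axis (not along the pixel's ray), 0 where there is no reading.
- manip.camera_params(name): a dict with "camera_matrix" (3x3 intrinsics, pixels), "rvec" (rotation vector, rad) and "tvec" (3), from world to camera coordinates, as OpenCV has them. Camera axes: x right, y down, z forward; pixel columns grow to the right and rows downward; lengths in m; the calibration is good to about 2 mm. A picture is of the moment at which its call begins. camera_params takes no time and is no camera call.
- manip.job_done(): hands the job in; it is judged then, once.
Trained networks look in the newest picture that a camera, given by its name, has taken for a name from the list of things; names that differ only in an ending like _2 or _b are one class to them, and where a whole thing is asked for, a point or a joint stands for the part that bears it (a point fixed in the world has none). Each returns a list of dicts, best first, with "score" (0 to 1); they miss things now and then, are a little off and sometimes report something else, mostly with a low value. They report only what shows in the picture. A call takes as long as a camera call. They do not tell look-alikes from the thing itself.
- manip.look_for(camera, label): "point" ([x, y, z] in m, in world coordinates, good to about 4 mm: the middle of the surface that is visible of it).
The state is a dict: "time": time; "joint_pos": joint angles; "joint_vel": joint speeds; "joint_efforts": joint torques, N m; "tool_pos": TCP position; "tool_rot": TCP orientation; "contact_force": force on the tool from outside, world axes, zero at the start; "ft_torque": the same for the moment, N m; "gripper_width": opening from 0.0 (shut) to 1.0 (fully open); "grasp_force": force on a finger pad.
Only numpy, scipy, OpenCV 4.12 (cv2) and the standard library are available. Lean on these libraries where they do the work, as an engineer would, in place of code of your own. Each camera call takes 0.05 s, during which the arm holds its last target. There are 200 camera calls.

## Working session

There is one attempt and no reset: what is moved stays moved. The work goes in short steps, Python scripts to look and compute and a shell command to move; the robot and the scene stay as the last step left them, time stands still between calls to the robot, and variables do not carry over. Pictures are saved under pics/ and viewed, at most 14 in all, crops included, and the job is handed in when it is done.

```bash
mkdir -p pics; ls; python3 - <<'E'
from plant import manip
import cv2,numpy as np
for n in ("top","scene"):
    im,d=manip.grab_frame(n); cv2.imwrite(f"pics/{n}0.png",im[:,:,::-1]); np.savez(f"{n}0.npz",im=im,d=d)
    print(n,manip.camera_params(n))
    for l in ["snap","hook","pulley","rigging_plate","red_mat","yellow_mat","blue_mat","green_mat","gold_carabiner","tape_roll"]:
        print(l,[(np.round(r["point"],3).tolist(),round(r["score"],2)) for r in manip.look_for(n,l)])
print(manip.state())
E
```

```text
pics
top {'camera_matrix': array([[428.23717485,   0.        , 258.67468513],
       [  0.        , 428.23717485, 188.97992659],
       [  0.        ,   0.        ,   1.        ]]), 'rvec': array([ 2.16886042, -2.16304493,  0.07165503]), 'tvec': array([0.10447312, 0.51886765, 1.21587981])}
snap [([0.606, -0.222, 0.074], 0.79)]
hook [([0.604, -0.207, 0.058], 0.89)]
pulley [([0.767, -0.164, 0.038], 0.82), ([0.605, -0.22, 0.076], 0.7), ([0.591, -0.206, 0.046], 0.56)]
rigging_plate [([0.611, -0.178, 0.015], 0.6)]
red_mat [([0.731, 0.046, 0.009], 0.7), ([0.628, 0.272, 0.002], 0.59)]
yellow_mat [([0.522, -0.019, 0.005], 0.55), ([0.607, -0.174, 0.011], 0.39)]
blue_mat [([0.43, -0.228, 0.007], 0.59)]
green_mat [([0.254, 0.256, 0.005], 0.72), ([0.433, 0.248, 0.004], 0.65), ([0.624, 0.272, 0.002], 0.17)]
gold_carabiner [([0.731, 0.044, 0.014], 0.65)]
tape_roll [([0.528, 0.452, 0.029], 0.83)]
scene {'camera_matrix': array([[429.28599849,   0.        , 253.52043567],
       [  0.        , 429.28599849, 189.24604248],
       [  0.        ,   0.        ,   1.        ]]), 'rvec': array([ 2.05103155
[... 658 characters left out ...]
41900395e+00,  5.26853918e-02,  1.61289787e+00,  1.32436392e-05,
        1.47597046e+00, -1.19019976e-01]), 'joint_vel': array([-3.47253353e-04, -4.01246136e-04,  1.44477532e-03,  7.11426404e-05,
       -7.24198872e-04,  8.64978266e-04]), 'joint_efforts': array([-3.05571120e-04, -3.93691313e+01, -3.70469463e+01, -1.24773203e-05,
        5.30466205e-04,  1.85905456e-06]), 'tool_pos': array([ 0.1671865 , -0.60221341,  0.25631391]), 'tool_rot': array([1.93530235e-05, 9.90846666e-01, 1.34992161e-01, 6.91011863e-06]), 'contact_force': array([ 0.25320108, -0.16137497, -0.03438136]), 'ft_torque': array([ 0.01828103, -0.03602466, -0.00614383]), 'grasp_force': 0.0, 'gripper_width': 1.001397345915436}
```

```bash
cat > h.py <<'E'
from plant import manip
import cv2,numpy as np
from scipy.spatial.transform import Rotation as R
def world(n,d):
    p=manip.camera_params(n);K=p["camera_matrix"];Rm=cv2.Rodrigues(p["rvec"])[0]
    v,u=np.mgrid[:384,:512]
    c=np.stack([(u-K[0,2])/K[0,0]*d,(v-K[1,2])/K[1,1]*d,d],-1)-p["tvec"]
    return c@Rm
def plane(n,z):  # world xy of pixel rays at height z
    p=manip.camera_params(n);K=p["camera_matrix"];Rm=cv2.Rodrigues(p["rvec"])[0]
    C=-Rm.T@p["tvec"];v,u=np.mgrid[:384,:512]
    r=np.stack([(u-K[0,2])/K[0,0],(v-K[1,2])/K[1,1],np.ones(u.shape)],-1)@Rm
    return C+r*((z-C[2])/r[...,2])[...,None]
def rect(n,im,x,y,z,s,w=800,h=600):
    "ortho view at plane z: centre x,y; s px/m; image right=-y, up=+x"
    p=manip.camera_params(n)
    jj,ii=np.meshgrid(np.arange(w),np.arange(h))
    P=np.stack([x-(ii-h/2)/s,y-(jj-w/2)/s,np.full(ii.shape,z)],-1).reshape(-1,1,3).astype(float)
    q=cv2.projectPoints(P,p["rvec"],p["tvec"],p["camera_matrix"],None)[0].reshape(h,w,2).astype(np.float32)
    return cv2.remap(im,q[...,0],q[...,1],cv2.INTER_CUBIC)
E
python3 - <<'E'
from h import *
t=np.load("top0.npz");im=t["im"]
cv2.imwrite("pics/topbig.png",cv2.resize(im,(800,600),interpolation=cv2.INTER_CUBIC)[:,:,::-1])
a=rect("top",im,0.62,-0.2,0.05,2000)
cv2.imwrite("pics/pile.png",a[:,:,::-1])
E
```

```text
(no output)
```

View pics/topbig.png

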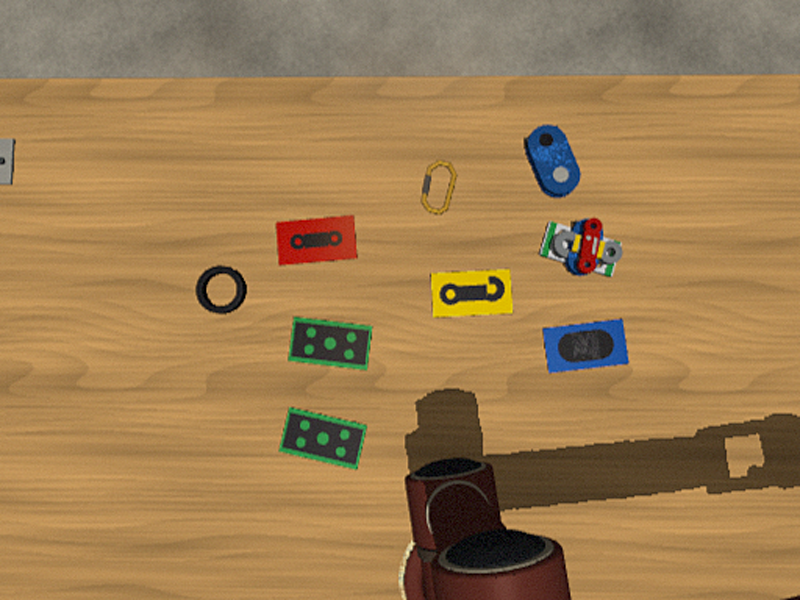

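View pics/pile.png

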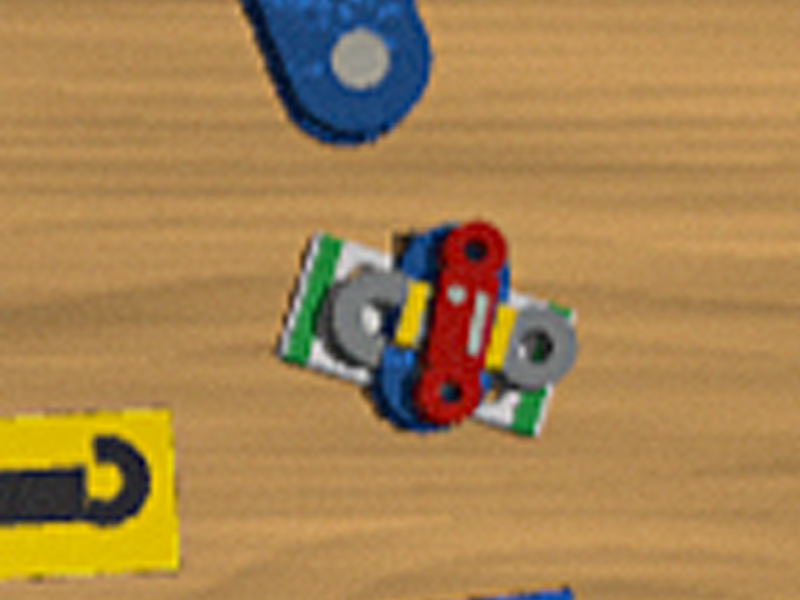

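```bash
cat >> h.py <<'E'
def seg(n,im,box,z,f):
    "largest blob of mask f(hsv) inside world box (x0,x1,y0,y1) at height z -> minAreaRect centre, long-axis angle, size; pca"
    P=plane(n,z);hsv=cv2.cvtColor(im,cv2.COLOR_RGB2HSV).astype(int)
    m=f(hsv)&(P[...,0]>box[0])&(P[...,0]<box[1])&(P[...,1]>box[2])&(P[...,1]<box[3])
    pts=P[m][:,:2].astype(np.float32)
    (c,s,a)=cv2.minAreaRect(pts*1000)
    a=np.radians(a)
    if s[0]<s[1]: a+=np.pi/2
    a=(a+np.pi/2)%np.pi-np.pi/2
    q=pts-pts.mean(0);ev,E=np.linalg.eigh(q.T@q);b=np.arctan2(E[1,1],E[0,1]);b=(b+np.pi/2)%np.pi-np.pi/2
    return np.round(c,1),round(a,3),np.round(sorted(s),1),np.round(pts.mean(0)*1000,1),round(b,3),len(pts)
H=lambda lo,hi,s=120,v=50:(lambda h:(h[...,0]>=lo)&(h[...,0]<=hi)&(h[...,1]>s)&(h[...,2]>v))
red=lambda h:((h[...,0]<6)|(h[...,0]>172))&(h[...,1]>140)&(h[...,2]>60)
yel=H(23,34,150);blu=H(100,125,120,40);grn=H(50,85,80,40)
def go(x,y,z,th):
    "print tool-frame moves: turn rotvec first, then shift in the turned frame; th = world angle of tool x (mod pi)"
    s=manip.state();w,a,b,c=s["tool_rot"];r=R.from_quat([a,b,c,w])
    X=r.as_matrix()[:,0];cur=np.arctan2(X[1],X[0])
    d=(th-cur+np.pi/2)%np.pi-np.pi/2
    T=R.from_euler("z",cur+d)*R.from_rotvec([np.pi,0,0])
    print("t",round(s["time"],2),"pos",np.round(s["tool_pos"],4),"yaw",round(cur,3),"j6",round(s["joint_pos"][5],2),"w",round(s["gripper_width"],3))
    D=np.array([x,y,z])-s["tool_pos"]
    print(" turn",np.round((r.inv()*T).as_rotvec(),4)," shift after turn",np.round(T.inv().apply(D),4)," shift before turn",np.round(r.inv().apply(D),4))
E
python3 - <<'E'
from h import *
for n in("top","scene"):
    im=np.load(n+"0.npz")["im"]
    print(n)
    print("snap",seg(n,im,(.5,.7,-.3,-.15),.077,red))
    print("redm",seg(n,im,(.55,.7,.15,.4),.003,red))
    print("yelm",seg(n,im,(.45,.6,-.12,.09),.003,yel))
    print("blum",seg(n,im,(.35,.5,-.34,-.12),.003,blu))
    print("grnm",seg(n,im,(.37,.5,.13,.37),.003,grn))
    print("pl",seg(n,im,(.5,.7,-.3,-.10),.015,grn))
go(.605,-.225,.2,1.3)
E
```

```text
top
snap (array([ 603.9, -223.4]), np.float64(-0.175), array([28.8, 98.5]), array([ 603.3, -222.7], dtype=float32), np.float32(-0.185), 297)
redm (array([626.6, 275.4]), np.float64(-1.48), array([ 81.8, 148.2]), array([625.8, 277.6], dtype=float32), np.float32(-1.5), 1070)
yelm (array([526.3, -19.4]), np.float64(-1.516), array([ 85.2, 149.6]), array([525.5, -18.8], dtype=float32), np.float32(-1.528), 1095)
blum (array([ 427.8, -230.5]), np.float64(-1.448), array([ 82. , 148.4]), array([ 427.7, -230.3], dtype=float32), np.float32(-1.445), 855)
grnm (array([431.3, 245.8]), np.float64(1.457), array([ 82.2, 149.3]), array([430.9, 246.1], dtype=float32), np.float32(1.451), 589)
pl (array([ 607.4, -221.5]), np.float64(1.272), array([ 66.5, 132.8]), array([ 610.1, -199.4], dtype=float32), np.float32(1.156), 128)
scene
snap (array([ 612.9, -226.6]), np.float64(-0.165), array([ 29.5, 105.4]), array([ 615.8, -225. ], dtype=float32), np.float32(-0.185), 269)
redm (array([629. , 273.3]), np.float64(-1.485), array([ 80.4, 146.1]), array([630.3, 271.8], dtype=float32), np.float32(-1.477), 809)
yelm (array([528.5, -20. ]), np.float64(-1.517), array([ 81.3, 146.3]), array([529.8, -20.8], dtype=float32), np.float32(-1.535), 760)
blum (array([ 430.3, -230.2]), np.float64(-1.453), array([ 78.5, 144.7]), array([ 432.4, -232.3], dtype=float32), np.float32(-1.449), 596)
grnm (array([434.5, 244.7]), np.float64(1.458), array([ 78.5, 144.5]), array([436.7, 242.9], dtype=float32), np.float32(1.457), 414)
pl (array([ 614.6, -222.9]), np.float64(1.283), array([ 71.6, 129.2]), array([ 622.8, -209.6], dtype=float32), np.float32(1.42), 113)
t 1.1 pos [ 0.1672 -0.6022  0.2563] yaw 0.271 j6 -0.12 w 1.001
 turn [ 0.      0.     -1.0292]  shift after turn [0.4806 0.321  0.0563]  shift before turn [ 0.5228 -0.2463  0.0563]
```

```bash
python3 -m inch '[[[0.046,-0.022,0],[0,0,0],0.6],[[0.046,-0.022,0],[0,0,0],0.6],[[0.046,-0.022,0],[0,0,0],0.6],[[0.046,-0.022,0],[0,0,0],0.6],[[0.046,-0.022,0],[0,0,0],0.6],[[0.046,-0.022,0],[0,0,0],0.6],[[0.046,-0.022,0.01],[0,0,0],0.6],[[0.046,-0.022,0.01],[0,0,0],0.6]]'
python3 -m inch '[[[0.046,-0.022,0.01],[0,0,0],0.6],[[0.046,-0.022,0.01],[0,0,0],0.6],[[0.046,-0.022,0.01],[0,0,0],0.6],[[0,0,0],[0,0,0.15],0.6],[[0,0,0],[0,0,0.15],0.6],[[0,0,0],[0,0,0.15],0.6],[[0,0,0],[0,0,0],0.6],[[0,0,0],[0,0,0],0.6]]'
python3 -c "
from h import *
go(.604,-.2235,.087,-.18)"
```

```text
time: 1.9
tool_pos: [0.4689, -0.3392, 0.2377]
tool_rot: [0.001, 0.991, 0.135, 0.001]
contact_force: [1.3, -1.0, -1.1]
gripper_width: 0.598
grasp_force: 0.0
time: 2.7
tool_pos: [0.5783, -0.2439, 0.2082]
tool_rot: [0.0, 0.996, -0.088, 0.0]
contact_force: [1.3, -0.3, 0.6]
gripper_width: 0.605
grasp_force: 0.0
t 2.7 pos [ 0.5783 -0.2439  0.2082] yaw -0.176 j6 1.23 w 0.605
 turn [ 0.     -0.0001  0.0039]  shift after turn [ 0.0216 -0.0247  0.1212]  shift before turn [ 0.0217 -0.0246  0.1212]
```

```bash
python3 -m inch '[[[0.0217,-0.0246,0.02],[0,0,0],0.6],[[0,0,0.04],[0,0,0],0.6],[[0,0,0.03],[0,0,0],0.6],[[0,0,0.02],[0,0,0],0.6],[[0,0,0.0112],[0,0,0],0.6],[[0,0,0],[0,0,0],0.6]]'
python3 -c "
from h import *
go(.604,-.2235,.087,-.18)
im,d=manip.grab_frame('scene');cv2.imwrite('pics/g1.png',cv2.resize(im[150:350,120:400],(784,560))[:,:,::-1])
print(manip.camera_params('scene')['rvec'][:1], cv2.projectPoints(np.array([[.604,-.2235,.07]]),*[manip.camera_params('scene')[k] for k in('rvec','tvec','camera_matrix')],None)[0])"
```

```text
time: 3.3
tool_pos: [0.6029, -0.2232, 0.0851]
tool_rot: [-0.001, 0.996, -0.089, -0.002]
contact_force: [-1.2, 0.1, 1.2]
gripper_width: 0.597
grasp_force: 0.0
t 3.3 pos [ 0.6029 -0.2232  0.0851] yaw -0.178 j6 1.28 w 0.597
 turn [-0.001   0.0034  0.0018]  shift after turn [ 0.0012  0.0001 -0.0019]  shift before turn [ 0.0012  0.0001 -0.0019]
[2.05103155] [[[155.56905868 251.40000044]]]
```

View pics/g1.png

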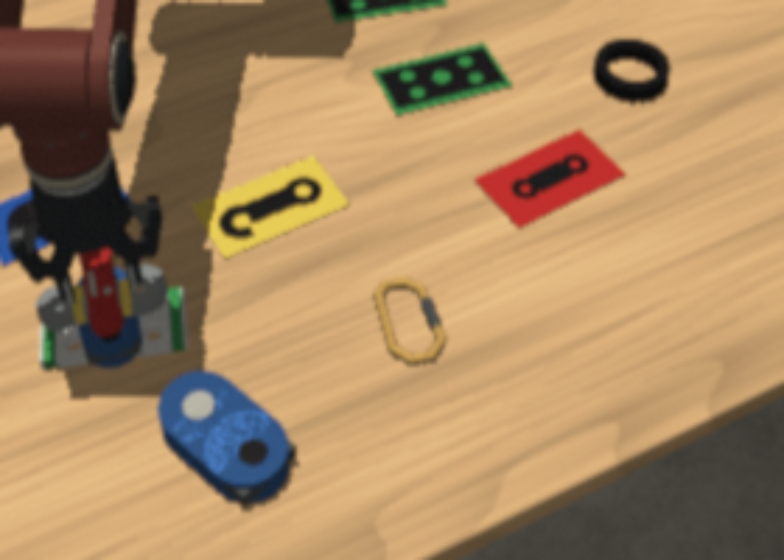

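The picture shows the fingers standing either side of the snap's barrel (around px 100,290 of the crop), clear of the hook. Close.

```bash
python3 -m inch '[[[0.001,0,-0.0015],[0,0,0],0.2],[[0,0,0],[0,0,0],0.2],[[0,0,0],[0,0,0],0.1],[[0,0,0],[0,0,0],0.1],[[0,0,0],[0,0,0],0.0],[[0,0,0],[0,0,0],0.0],[[0,0,0],[0,0,0],0.0]]'
python3 -c "
from h import *
go(.628,.2745,.15,-1.482)"
```

```text
time: 4.05
tool_pos: [0.6066, -0.2245, 0.0913]
tool_rot: [0.001, 0.996, -0.089, 0.002]
contact_force: [-0.3, -0.7, 6.9]
gripper_width: 0.308
grasp_force: 61.0
t 4.05 pos [ 0.6066 -0.2245  0.0913] yaw -0.179 j6 1.28 w 0.308
 turn [-0.0018 -0.0047  1.303 ]  shift after turn [-0.4952 -0.0656 -0.0587]  shift before turn [-0.0675 -0.4948 -0.0597]
```

```bash
python3 - <<'E'
s=open('h.py').read()
s=s.replace("    d=(th-cur+np.pi/2)%np.pi-np.pi/2\n","""    j=s["joint_pos"][5];a1=np.arctan2(y,x)
    th=min([th+k*np.pi for k in range(-3,4) if abs(np.pi/2+a1-th-k*np.pi)<2.9],key=lambda t:abs(np.pi/2+a1-t-j))
    d=(th-cur+np.pi)%(2*np.pi)-np.pi
""")
open('h.py','w').write(s)
E
python3 -m inch '[[[0,0,-0.01],[0,0,0],0.0],[[0,0,-0.02],[0,0,0],0.0],[[0,0,-0.03],[0,0,0],0.0],[[-0.006,-0.04,0],[0,0,0],0.0],[[-0.006,-0.045,0],[0,0,0],0.0],[[-0.006,-0.045,0],[0,0,0],0.0],[[-0.006,-0.045,0],[0,0,0],0.0],[[-0.006,-0.045,0],[0,0,0],0.0]]'
python3 -m inch '[[[-0.006,-0.045,0],[0,0,0],0.0],[[-0.006,-0.045,0],[0,0,0],0.0],[[-0.006,-0.045,0],[0,0,0],0.0],[[-0.006,-0.045,0],[0,0,0],0.0],[[-0.006,-0.045,0],[0,0,0],0.0],[[-0.006,-0.04,0],[0,0,0],0.0],[[0,0,0],[0,0,-0.14],0.0],[[0,0,0],[0,0,-0.14],0.0]]'
python3 -m inch '[[[0,0,0],[0,0,-0.14],0.0],[[0,0,0],[0,0,-0.14],0.0],[[0,0,0],[0,0,-0.14],0.0],[[0,0,0],[0,0,-0.14],0.0],[[0,0,0],[0,0,-0.14],0.0],[[0,0,0],[0,0,-0.14],0.0],[[0,0,0],[0,0,-0.14],0.0],[[0,0,0],[0,0,-0.14],0.0]]'
python3 -m inch '[[[0,0,0],[0,0,-0.14],0.0],[[0,0,0],[0,0,-0.14],0.0],[[0,0,0],[0,0,-0.14],0.0],[[0,0,0],[0,0,0],0.0],[[0,0,0],[0,0,0],0.0]]'
python3 - <<'E'
from h import *
go(.628,.2745,.15,-1.482)
im,d=manip.grab_frame('scene');cv2.imwrite('pics/s1.png',cv2.resize(im[100:310,220:500],(784,588))[:,:,::-1])
E
```

```text
time: 4.85
tool_pos: [0.6138, -0.0001, 0.1482]
tool_rot: [-0.0, 0.996, -0.09, -0.001]
contact_force: [0.0, -0.3, -2.6]
gripper_width: 0.306
grasp_force: 60.1
time: 5.65
tool_pos: [0.6255, 0.2668, 0.1478]
tool_rot: [0.0, 0.999, 0.055, -0.001]
contact_force: [-0.6, -0.6, -2.9]
gripper_width: 0.311
grasp_force: 60.2
time: 6.45
tool_pos: [0.6258, 0.2651, 0.1479]
tool_rot: [-0.0, 0.818, 0.576, -0.001]
contact_force: [0.1, 0.4, -2.2]
gripper_width: 0.31
grasp_force: 60.2
time: 6.95
tool_pos: [0.6261, 0.2651, 0.1481]
tool_rot: [-0.0, 0.683, 0.73, -0.0]
contact_force: [-0.9, -0.4, -2.8]
gripper_width: 0.303
grasp_force: 60.2
t 6.95 pos [0.6261 0.2651 0.1481] yaw 1.638 j6 0.22 w 0.303
 turn [-0.001   0.0002 -0.0216]  shift after turn [ 0.0091  0.0028 -0.0019]  shift before turn [ 0.0092  0.0026 -0.0019]
```

View pics/s1.png

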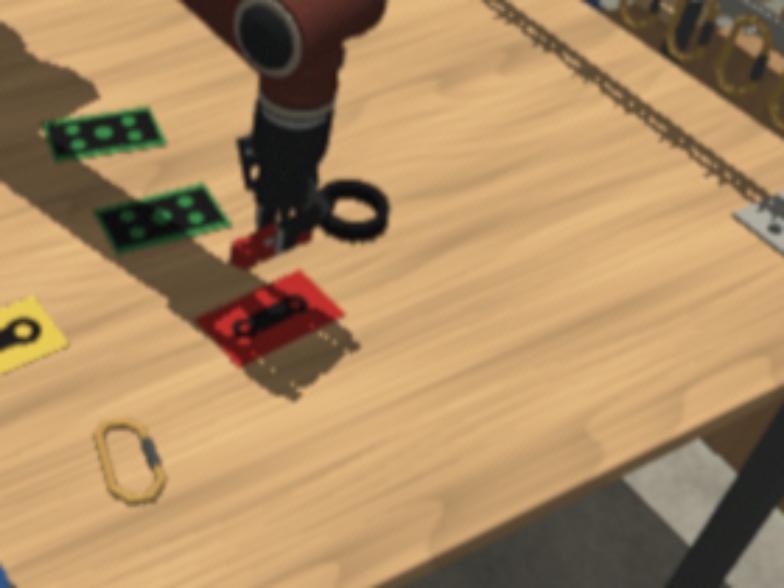

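```bash
cat >> h.py <<'E'
def held(n,f,zlo,zhi,rad=.1):
    im,d=manip.grab_frame(n);W=world(n,d);hsv=cv2.cvtColor(im,cv2.COLOR_RGB2HSV).astype(int)
    p=manip.state()["tool_pos"]
    m=f(hsv)&(d>0)&(W[...,2]>zlo)&(W[...,2]<zhi)&(np.hypot(W[...,0]-p[0],W[...,1]-p[1])<rad)
    q=W[m]
    if len(q)<10: print(n,"few",len(q));return
    c,s,a=cv2.minAreaRect((q[:,:2]*1000).astype(np.float32));a=np.radians(a)+(np.pi/2 if s[0]<s[1] else 0)
    e=q[:,:2]-q[:,:2].mean(0);E=np.linalg.eigh(e.T@e)[1][:,1]
    print(n,len(q),"c",np.round(c,1),"size",np.round(s,1),"ang",round(a%np.pi,3),"pca",round(np.arctan2(E[1],E[0])%np.pi,3),"z",np.round(np.percentile(q[:,2],[2,50,98]),3))
E
python3 -c "
from h import *
held('scene',red,.09,.16);held('top',red,.09,.16)"
```

```text
scene 141 c [631.1 254.8] size [28.1 90. ] ang 1.63 pca 1.665 z [0.119 0.13  0.135]
top 25 c [626.6 263.2] size [25.1 92.7] ang 1.653 pca 1.76 z [0.119 0.134 0.143]
```

```bash
python3 -m inch '[[[0.0126,0.0026,0.02],[0,0,-0.02],0.0],[[0,0,0.03],[0,0,0],0.0],[[0,0,0.03],[0,0,0],0.0],[[0,0,0.015],[0,0,0],0.0],[[0,0,0.008],[0,0,0],0.0],[[0,0,0.005],[0,0,0],0.0],[[0,0,0],[0,0,0],0.0]]'
python3 -c "
from h import *
go(.628,.278,.034,1.66)"
```

```text
time: 7.8
tool_pos: [0.6287, 0.2781, 0.0411]
tool_rot: [0.0, 0.675, 0.738, 0.0]
contact_force: [-0.4, -0.2, -2.2]
gripper_width: 0.308
grasp_force: 60.2
t 7.8 pos [0.6287 0.2781 0.0411] yaw 1.66 j6 0.22 w 0.308
 turn [ 0.0009 -0.0002  0.0005]  shift after turn [-0.0001 -0.0007  0.0071]  shift before turn [-0.0001 -0.0007  0.0071]
```

```bash
python3 -m inch '[[[0,0,0.004],[0,0,0],0.0],[[0,0,0.002],[0,0,0],0.0],[[0,0,0.001],[0,0,0],0.0],[[0,0,0],[0,0,0],0.0]]'; python3 -m inch '[[[0,0,0.001],[0,0,0],0.0],[[0,0,0],[0,0,0],0.0]]'
```

```text
time: 8.2
tool_pos: [0.629, 0.2782, 0.0353]
tool_rot: [0.0, 0.675, 0.738, 0.001]
contact_force: [-1.9, -1.4, 4.7]
gripper_width: 0.303
grasp_force: 61.1
time: 8.4
tool_pos: [0.6291, 0.2782, 0.0353]
tool_rot: [0.0, 0.675, 0.738, 0.0]
contact_force: [-5.2, -3.0, 9.8]
gripper_width: 0.305
grasp_force: 61.7
```

```bash
python3 -m inch '[[[0,0,0],[0,0,0],0.6],[[0,0,0],[0,0,0],0.6],[[0,0,0],[0,0,0],0.6],[[0,0,-0.02],[0,0,0],0.6],[[0,0,-0.04],[0,0,0],0.6],[[0,0,-0.05],[0,0,0],0.6],[[-0.04,-0.02,-0.04],[0,0,0],0.6],[[-0.045,-0.02,0],[0,0,0],0.6]]'
python3 -m inch '[[[-0.045,-0.02,0],[0,0,0],0.6],[[-0.045,0,0],[0,0,0],0.6],[[-0.045,0,0],[0,0,0],0.6],[[-0.045,0,0],[0,0,0],0.6],[[0,0,0],[0,0,0],0.6]]'
python3 - <<'E'
from h import *
im,d=manip.grab_frame('top');np.savez('top1.npz',im=im,d=d)
im2,d2=manip.grab_frame('scene')
W=world('top',d)
hsv=cv2.cvtColor(im,cv2.COLOR_RGB2HSV)
a=rect('top',im,.628,.2745,.015,2500,400,600);b=rect('top',im,.605,-.22,.059,2500,400,600)
cv2.imwrite('pics/p1.png',np.hstack([np.rot90(a).copy()[:400,:600] if 0 else a,b])[:,:,::-1])
go(.605,-.22,.2,-1.8)
E
```

```text
time: 9.2
tool_pos: [0.6024, 0.1981, 0.1837]
tool_rot: [0.004, 0.673, 0.739, 0.006]
contact_force: [0.8, -0.9, 1.2]
gripper_width: 0.6
grasp_force: 0.0
time: 9.7
tool_pos: [0.5953, 0.011, 0.1758]
tool_rot: [0.001, 0.677, 0.736, -0.0]
contact_force: [-1.0, 1.6, -1.0]
gripper_width: 0.604
grasp_force: 0.0
t 9.8 pos [0.5949 0.0148 0.1756] yaw 1.659 j6 -0.19 w 0.604
 turn [-3.000e-04 -5.000e-04  3.169e-01]  shift after turn [-0.2264  0.0631 -0.0244]  shift before turn [-0.2347 -0.0106 -0.0246]
```

View pics/p1.png

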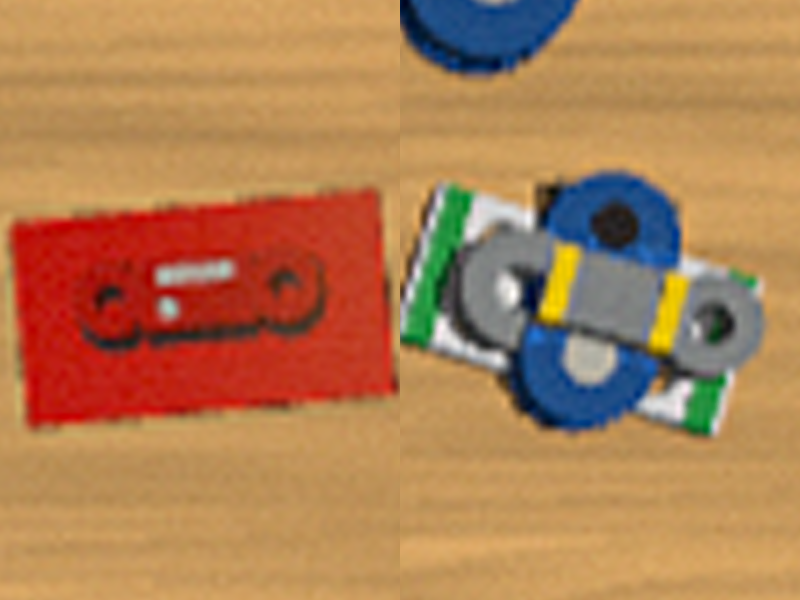

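Left: the snap lies on the red mat along its outline (middle about px 205,300). Right: the hook is uncovered, yellow bands at (560,285) and (668,312), eye at (715,322).

```bash
python3 - <<'E'
from h import *
t=np.load('top1.npz');im,d=t['im'],t['d'];W=world('top',d)
def blob(box,zl,zh):
    m=(d>0)&(W[...,2]>zl)&(W[...,2]<zh)&(W[...,0]>box[0])&(W[...,0]<box[1])&(W[...,1]>box[2])&(W[...,1]<box[3])
    q=W[m];c,s,a=cv2.minAreaRect((q[:,:2]*1000).astype(np.float32));a=np.radians(a)+(np.pi/2 if s[0]<s[1] else 0)
    print(len(q),np.round(c,1),np.round(s,1),"ang",round((a+np.pi/2)%np.pi-np.pi/2,3),"mean",np.round(q.mean(0)*1000,1),"z",np.round(np.percentile(q[:,2],[5,50,95]),4))
mm=(W[...,0]>.56)&(W[...,0]<.69)&(W[...,1]>.19)&(W[...,1]<.36);print("bg z",np.median(W[mm][:,2]))
blob((.57,.69,.2,.35),.012,.04)
blob((.53,.7,-.31,-.12),.05,.075)
m=yel(cv2.cvtColor(im,cv2.COLOR_RGB2HSV).astype(int));P=plane('top',.059)
for lo,hi in((-.215,-.17),(-.28,-.215)):
    q=P[m&(P[...,0]>.55)&(P[...,0]<.66)&(P[...,1]>lo)&(P[...,1]<hi)][:,:2]*1000
    print("band",q.mean(0),len(q),cv2.minAreaRect(q.astype(np.float32)))
E
```

```text
bg z 0.002391286458631873
295 [631.6 275.7] [ 28.5 100.7] ang -1.482 mean [631.6 275.2  20.9] z [0.0158 0.0211 0.025 ]
502 [ 602.3 -223.5] [122.   48.4] ang 1.328 mean [ 605.6 -222.9   58.7] z [0.0542 0.0589 0.0626]
band [ 612.047671   -203.63795842] 33 ((611.8677368164062, -203.53814697265625), (8.057672500610352, 30.653356552124023), 73.29325866699219)
band [ 598.24405667 -246.95477512] 35 ((598.5650634765625, -247.27857971191406), (8.095566749572754, 31.80643653869629), 75.01602935791016)
```

```bash
python3 -c "
from h import *
go(.605,-.225,.13,1.27)"
```

```text
t 9.8 pos [0.5949 0.0148 0.1756] yaw 1.659 j6 -0.19 w 0.604
 turn [-3.000e-04 -5.000e-04  3.885e-01]  shift after turn [-0.226   0.0806  0.0456]  shift before turn [-0.2398 -0.011   0.0454]
```

```bash
python3 -m inch '[[[-0.04,-0.002,0],[0,0,0],0.6],[[-0.04,-0.002,0],[0,0,0],0.6],[[-0.04,-0.002,0],[0,0,0],0.6],[[-0.04,-0.002,0],[0,0,0],0.6],[[-0.04,-0.002,0],[0,0,0.13],0.6],[[0,0,0],[0,0,0.13],0.6],[[0,0,0],[0,0,0.13],0.6],[[-0.037,0.014,0.025],[0,0,0],0.6]]'
python3 -m inch '[[[0,0,0.01],[0,0,0],0.6],[[0,0,0.01],[0,0,0],0.6],[[0,0,0],[0,0,0],0.6]]'
python3 -c "
from h import *
go(.605,-.225,.072,1.27)
held('scene',lambda h:h[...,0]>=0,2,3)
im,d=manip.grab_frame('scene');W=world('scene',d)
m=(d>0)&(W[...,2]>.014)&(W[...,2]<.04)&(abs(W[...,0]-.63)<.06)&(abs(W[...,1]-.275)<.07)
print(cv2.minAreaRect((W[m][:,:2]*1000).astype(np.float32)),W[m].mean(0))
"
```

```text
time: 10.6
tool_pos: [0.6087, -0.2209, 0.1546]
tool_rot: [0.003, 0.804, 0.595, 0.002]
contact_force: [1.5, 0.4, 0.3]
gripper_width: 0.598
grasp_force: 0.0
time: 10.9
tool_pos: [0.6046, -0.2219, 0.1285]
tool_rot: [-0.002, 0.804, 0.594, -0.001]
contact_force: [-0.8, -0.0, -0.3]
gripper_width: 0.6
grasp_force: 0.0
t 10.9 pos [ 0.6046 -0.2219  0.1285] yaw 1.272 j6 -0.17 w 0.6
 turn [-0.004  -0.0011  0.0024]  shift after turn [-0.0029  0.0013  0.0565]  shift before turn [-0.0029  0.0015  0.0565]
scene few 0
((632.0202026367188, 274.4612121582031), (31.973051071166992, 101.06168365478516), 4.927227973937988) [0.63308769 0.27240667 0.01852149]
```

```bash
python3 -m inch '[[[-0.0029,0.0014,0.02],[0,0,0],0.6],[[0,0,0.02],[0,0,0],0.6],[[0,0,0.01],[0,0,0],0.6],[[0,0,0.006],[0,0,0],0.6],[[0,0,0],[0,0,0],0.6],[[0,0,0],[0,0,0],0.6]]'
python3 -m inch '[[[0,0,0],[0,0,0],0.2],[[0,0,0],[0,0,0],0.2],[[0,0,0],[0,0,0],0.1],[[0,0,0],[0,0,0],0.0],[[0,0,0],[0,0,0],0.0],[[0,0,0],[0,0,0],0.0]]'
python3 -c "
from h import *
go(.525,-.02,.16,-1.517)"
```

```text
time: 11.6
tool_pos: [0.6066, -0.2272, 0.0759]
tool_rot: [0.001, 0.805, 0.594, 0.0]
contact_force: [-0.4, 0.3, 0.3]
gripper_width: 0.599
grasp_force: 0.0
time: 12.2
tool_pos: [0.6066, -0.2275, 0.0764]
tool_rot: [0.001, 0.805, 0.593, 0.0]
contact_force: [-1.8, 0.5, 5.8]
gripper_width: 0.328
grasp_force: 60.3
t 12.2 pos [ 0.6066 -0.2275  0.0764] yaw 1.271 j6 -0.17 w 0.328
 turn [ 0.0016  0.0006 -0.3538]  shift after turn [ 0.2116 -0.0703 -0.0836]  shift before turn [ 0.1741 -0.1391 -0.0839]
```

```bash
python3 -m inch '[[[0,0,-0.01],[0,0,0],0.0],[[0,0,-0.02],[0,0,0],0.0],[[0,0,-0.03],[0,0,0],0.0],[[0,0,-0.02],[0,0,0],0.0],[[0.029,-0.023,0],[0,0,0],0.0],[[0.029,-0.023,0],[0,0,0],0.0],[[0.029,-0.023,0],[0,0,0],0.0],[[0.029,-0.023,0],[0,0,0],0.0]]'
python3 -m inch '[[[0.029,-0.023,0],[0,0,0],0.0],[[0.029,-0.023,0],[0,0,0],0.0],[[0,0,0],[0,0,-0.12],0.0],[[0,0,0],[0,0,-0.12],0.0],[[0,0,0],[0,0,-0.115],0.0],[[0,0,0],[0,0,0],0.0],[[0,0,0],[0,0,0],0.0]]'
python3 - <<'E'
from h import *
go(.525,-.02,.16,-1.517)
p=manip.state()["tool_pos"][2]
al=lambda h:h[...,0]>=0
held('top',yel,p-.05,p-.004);held('scene',yel,p-.05,p-.004)
gr=lambda h:(h[...,1]<60)
held('top',gr,p-.04,p-.01);held('scene',gr,p-.04,p-.01)
im,d=manip.grab_frame('top');np.savez('top2.npz',im=im,d=d)
b=rect('top',im,.605,-.22,.04,2500,400,600);a=rect('top',im,.527,-.02,.13,2500,400,600)
cv2.imwrite('pics/p2.png',np.hstack([a,b])[:,:,::-1])
E
```

```text
time: 13.0
tool_pos: [0.5508, -0.0877, 0.1537]
tool_rot: [-0.001, 0.805, 0.593, -0.0]
contact_force: [0.8, 1.2, -3.6]
gripper_width: 0.329
grasp_force: 60.0
time: 13.7
tool_pos: [0.525, -0.0201, 0.1542]
tool_rot: [-0.001, 0.688, 0.725, -0.0]
contact_force: [-0.9, -0.2, -5.2]
gripper_width: 0.328
grasp_force: 60.2
t 13.7 pos [ 0.525  -0.0201  0.1542] yaw 1.623 j6 -0.23 w 0.328
 turn [-0.0012 -0.0003 -0.0013]  shift after turn [ 0.0001  0.     -0.0058]  shift before turn [ 0.0001  0.     -0.0058]
top 15 c [523.9  17.2] size [45.6 16.3] ang 1.23 pca 1.095 z [0.117 0.136 0.14 ]
scene 30 c [528.6 -18.6] size [32.  51.8] ang 1.64 pca 1.428 z [0.122 0.135 0.139]
top 32 c [520.   36.8] size [ 9.  31.2] ang 2.97 pca 2.997 z [0.131 0.137 0.141]
scene 306 c [531.6 -20.2] size [ 47.1 120.2] ang 1.642 pca 1.64 z [0.12  0.134 0.14 ]
```

View pics/p2.png

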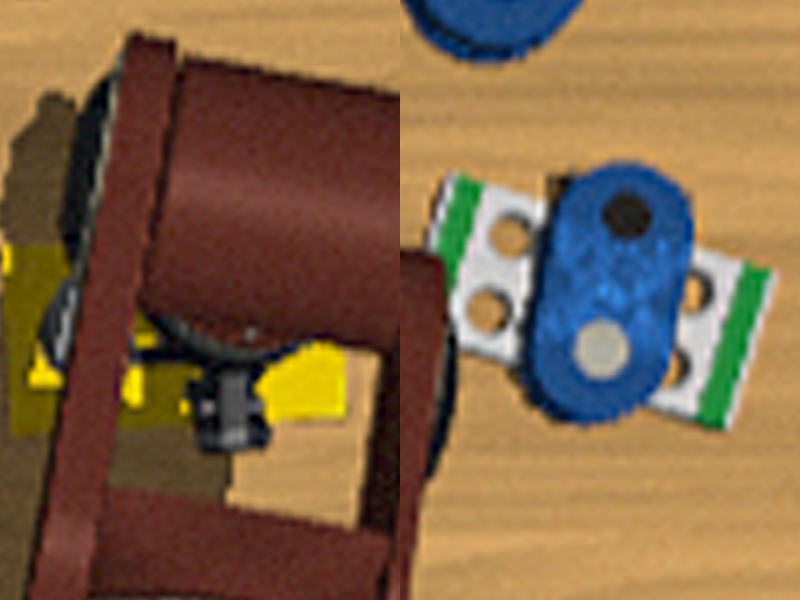

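The pulley is fully uncovered (centre about px 612,290 in the right half); the hook hangs level over the yellow mat.

```bash
python3 -m inch '[[[0,0,0.02],[0,0,0],0.0],[[0,0,0.03],[0,0,0],0.0],[[0,0,0.03],[0,0,0],0.0],[[0,0,0.015],[0,0,0],0.0],[[0,0,0.01],[0,0,0],0.0],[[0,0,0.005],[0,0,0],0.0],[[0,0,0],[0,0,0],0.0]]'
python3 -m inch '[[[0,0,0.003],[0,0,0],0.0],[[0,0,0.002],[0,0,0],0.0],[[0,0,0],[0,0,0],0.0]]'
python3 - <<'E'
from h import *
t=np.load('top2.npz');im,d=t['im'],t['d'];W=world('top',d)
print(seg('top',im,(.54,.68,-.27,-.16),.041,blu))
for zl,zh,b in ((.033,.05,(.54,.68,-.28,-.16)),(.01,.022,(.53,.7,-.32,-.13))):
    m=(d>0)&(W[...,2]>zl)&(W[...,2]<zh)&(W[...,0]>b[0])&(W[...,0]<b[1])&(W[...,1]>b[2])&(W[...,1]<b[3])
    q=(W[m][:,:2]*1000).astype(np.float32);print(cv2.minAreaRect(q),q.mean(0))
E
```

```text
time: 14.65
tool_pos: [0.5259, -0.0202, 0.0451]
tool_rot: [0.0, 0.687, 0.726, 0.0]
contact_force: [0.5, 0.0, -3.6]
gripper_width: 0.329
grasp_force: 60.2
time: 14.95
tool_pos: [0.5258, -0.0201, 0.0402]
tool_rot: [0.0, 0.687, 0.726, 0.0]
contact_force: [-0.4, 0.3, -4.3]
gripper_width: 0.333
grasp_force: 60.2
(array([ 606.7, -222.1]), np.float64(-0.172), array([ 59.6, 102.4]), array([ 607.4, -222.3], dtype=float32), np.float32(-0.272), 562)
((610.4308471679688, -224.08494567871094), (56.6157341003418, 102.55430603027344), 79.97669982910156) [ 609.9064 -223.7789]
((602.0820922851562, -219.42698669433594), (141.064208984375, 83.94537353515625), 73.05738067626953) [ 609.3573  -224.70483]
```

```bash
python3 -m inch '[[[0,0,0.002],[0,0,0],0.0],[[0,0,0.001],[0,0,0],0.0],[[0,0,0],[0,0,0],0.0]]'; python3 -m inch '[[[0,0,0.001],[0,0,0],0.0],[[0,0,0],[0,0,0],0.0]]'
```

```text
time: 15.25
tool_pos: [0.5262, -0.0202, 0.0384]
tool_rot: [0.0, 0.687, 0.726, 0.0]
contact_force: [-3.8, -0.1, 4.8]
gripper_width: 0.325
grasp_force: 61.3
time: 15.45
tool_pos: [0.5262, -0.0202, 0.0384]
tool_rot: [-0.0, 0.687, 0.726, -0.0]
contact_force: [-7.0, 2.0, 12.3]
gripper_width: 0.33
grasp_force: 62.0
```

Touching. Release, rise and head back to the pile.

```bash
python3 -m inch '[[[0,0,0],[0,0,0],0.6],[[0,0,0],[0,0,0],0.6],[[0,0,0],[0,0,0],0.6],[[0,0,-0.02],[0,0,0],0.7],[[0,0,-0.04],[0,0,0],1.0],[[0,0,-0.04],[0,0,0],1.0],[[-0.03,-0.02,0],[0,0,0],1.0],[[0,0,0],[0,0,0],1.0]]'
python3 -c "
from h import *
go(.6075,-.224,.13,-.175)"
```

```text
time: 16.25
tool_pos: [0.5074, -0.0531, 0.1377]
tool_rot: [0.002, 0.688, 0.726, 0.0]
contact_force: [-0.7, 1.1, -0.8]
gripper_width: 1.0
grasp_force: 0.0
t 16.25 pos [ 0.5074 -0.0531  0.1377] yaw 1.624 j6 -0.3 w 1.0
 turn [ 1.1000e-03  3.7000e-03 -1.3429e+00]  shift after turn [-0.1283 -0.1508  0.0077]  shift before turn [-0.1759  0.0909  0.0083]
```

```bash
python3 -m inch '[[[-0.044,0.0227,0],[0,0,0],1.0],[[-0.044,0.0227,0],[0,0,0],1.0],[[-0.044,0.0227,0],[0,0,0],1.0],[[-0.044,0.0227,0],[0,0,0],1.0],[[0,0,0],[0,0,-0.134],1.0],[[0,0,0],[0,0,-0.134],1.0],[[0,0,0],[0,0,-0.134],1.0],[[0,0,0],[0,0,-0.134],1.0]]'
python3 -m inch '[[[0,0,0],[0,0,-0.134],1.0],[[0,0,0],[0,0,-0.134],1.0],[[0,0,0],[0,0,-0.134],1.0],[[0,0,0],[0,0,-0.134],1.0],[[0,0,0],[0,0,-0.134],1.0],[[0,0,0],[0,0,-0.134],1.0],[[0,0,0],[0,0,0],1.0],[[0,0,0],[0,0,0],1.0]]'
python3 - <<'E'
from h import *
go(.6075,-.224,.054,-.175)
for n in('top','scene'):
    im,d=manip.grab_frame(n);W=world(n,d);print(n)
    for nm,c,zl in (('hook',(.5273,-.0197),.012),('snap',(.628,.2745),.012)):
        m=(d>0)&(W[...,2]>zl)&(W[...,2]<.04)&(abs(W[...,0]-c[0])<.055)&(abs(W[...,1]-c[1])<.075)
        if m.sum()<50: print(nm,'hidden');continue
        q=(W[m][:,:2]*1000).astype(np.float32);print(nm,cv2.minAreaRect(q),q.mean(0))
    print("yelm",seg(n,im,(.45,.6,-.12,.09),.003,yel))
    if n=='top':
        cv2.imwrite('pics/p3.png',np.hstack([rect(n,im,.527,-.02,.012,2500,400,600),rect(n,im,.628,.2745,.012,2500,400,600)])[:,:,::-1])
E
```

```text
time: 17.05
tool_pos: [0.6074, -0.2215, 0.1343]
tool_rot: [-0.001, 0.468, 0.884, 0.0]
contact_force: [0.2, -0.4, 0.5]
gripper_width: 1.001
grasp_force: 0.0
time: 17.85
tool_pos: [0.6074, -0.2215, 0.135]
tool_rot: [-0.001, 0.089, 0.996, 0.0]
contact_force: [-1.0, 0.0, -0.3]
gripper_width: 1.001
grasp_force: 0.0
t 17.85 pos [ 0.6074 -0.2215  0.135 ] yaw 2.963 j6 -1.86 w 1.001
 turn [ 0.0005 -0.0011 -0.0036]  shift after turn [-0.0005 -0.0024  0.081 ]  shift before turn [-0.0006 -0.0024  0.081 ]
top
hook ((527.4320678710938, -18.906837463378906), (46.428958892822266, 122.41499328613281), 10.923245429992676) [527.3235   -17.875498]
snap ((631.3887329101562, 275.252685546875), (29.293365478515625, 100.05015563964844), 5.155524730682373) [631.2928  274.74716]
yelm (array([526.3, -19.8]), np.float64(-1.523), array([ 85.6, 150.5]), array([525.4, -19.5], dtype=float32), np.float32(-1.549), 1026)
scene
hook ((523.99365234375, -20.485336303710938), (49.697444915771484, 122.6153335571289), 7.260112762451172) [529.075    -20.688416]
snap ((630.8123168945312, 273.05535888671875), (33.88074493408203, 102.57347106933594), 5.23939847946167) [633.4476  273.08624]
yelm (array([528.6, -20.3]), np.float64(-1.517), array([ 81.2, 146.8]), array([539.9, -24.3], dtype=float32), np.float32(1.496), 475)
```

View pics/p3.png

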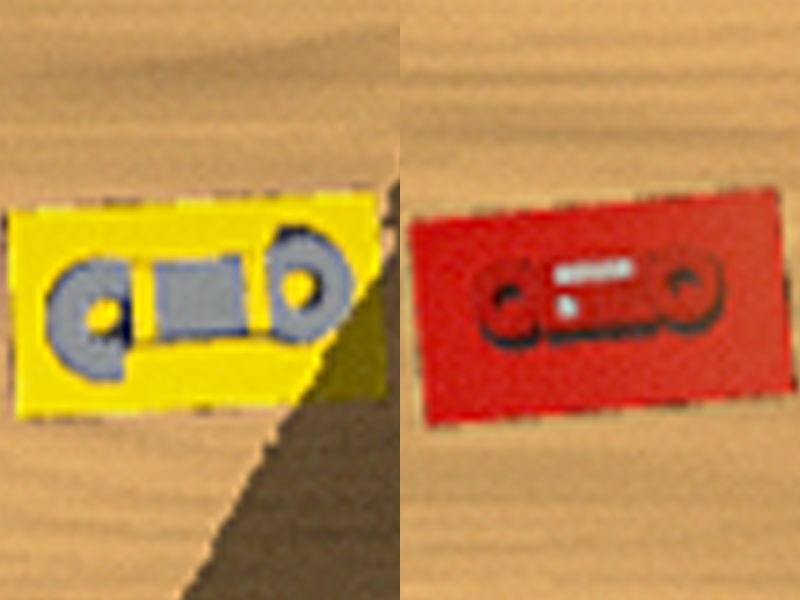

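Both set pieces lie on their mats (hook middle ~px 200,300; snap ~602,300, a few mm high of centre). Now the pulley.

```bash
python3 -m inch '[[[-0.0005,-0.0024,0.02],[0,0,0],1.0],[[0,0,0.03],[0,0,0],1.0],[[0,0,0.02],[0,0,0],1.0],[[0,0,0.014],[0,0,0],1.0],[[0,0,0],[0,0,0],1.0],[[0,0,0],[0,0,0],0.8]]'
python3 -m inch '[[[0,0,0],[0,0,0],0.6],[[0,0,0],[0,0,0],0.5],[[0,0,0],[0,0,0],0.4],[[0,0,0],[0,0,0],0.3],[[0,0,0],[0,0,0],0.3],[[0,0,0],[0,0,0],0.3]]'
python3 -c "
from h import *
go(.4265,-.2304,.11,-1.45)"
```

```text
time: 18.55
tool_pos: [0.608, -0.2245, 0.0523]
tool_rot: [0.0, 0.088, 0.996, -0.0]
contact_force: [-0.7, 0.4, -0.1]
gripper_width: 0.855
grasp_force: 0.0
time: 19.15
tool_pos: [0.6091, -0.225, 0.0542]
tool_rot: [0.002, 0.088, 0.996, -0.001]
contact_force: [-0.8, 0.4, 6.3]
gripper_width: 0.633
grasp_force: 64.4
t 19.15 pos [ 0.6091 -0.225   0.0542] yaw 2.966 j6 -1.86 w 0.633
 turn [0.0016 0.0038 1.274 ]  shift after turn [ 0.0167 -0.1819 -0.0558]  shift before turn [ 0.1786 -0.0373 -0.0565]
```

```bash
python3 -m inch '[[[0,0,-0.01],[0,0,0],0.3],[[0,0,-0.02],[0,0,0],0.3],[[0,0,-0.03],[0,0,0],0.3],[[0.036,-0.0075,0],[0,0,0],0.3],[[0.036,-0.0075,0],[0,0,0],0.3],[[0.036,-0.0075,0],[0,0,0],0.3],[[0.036,-0.0075,0],[0,0,0],0.3],[[0.034,-0.0075,0],[0,0,0],0.3]]'
python3 -m inch '[[[0,0,0],[0,0,0.14],0.3],[[0,0,0],[0,0,0.14],0.3],[[0,0,0],[0,0,0.14],0.3],[[0,0,0],[0,0,0.14],0.3],[[0,0,0],[0,0,0.14],0.3],[[0,0,0],[0,0,0.14],0.3],[[0,0,0],[0,0,0.14],0.3],[[0,0,0],[0,0,0.14],0.3]]'
python3 -m inch '[[[0,0,0],[0,0,0.14],0.3],[[0,0,0],[0,0,0.014],0.3],[[0,0,0],[0,0,0],0.3],[[0,0,0],[0,0,0],0.3]]'
python3 - <<'E'
from h import *
go(.4265,-.2304,.11,-1.45)
p=manip.state()["tool_pos"][2]
held('scene',blu,p-.05,p);held('scene',blu,p-.024,p)
t,d=manip.grab_frame('top');np.savez('top3.npz',im=t,d=d)
im,d=manip.grab_frame('scene');q=cv2.projectPoints(np.array([[.43,-.23,.08]]),*[manip.camera_params('scene')[k] for k in('rvec','tvec','camera_matrix')],None)[0].ravel().astype(int);print(q)
a=cv2.resize(im[max(0,q[1]-75):q[1]+75,max(0,q[0]-100):q[0]+100][:150],(400,300));b=rect('top',t,.605,-.22,.015,2000,400,300)
cv2.imwrite('pics/p4.png',np.hstack([a,b])[:,:,::-1])
W=world('top',np.load('top3.npz')['d'])
m=(W[...,2]>.008)&(W[...,2]<.022)&(abs(W[...,0]-.605)<.085)&(abs(W[...,1]+.22)<.09)
q=(W[m][:,:2]*1000).astype(np.float32);print(m.sum(),cv2.minAreaRect(q),q.mean(0))
E
```

```text
time: 19.95
tool_pos: [0.4233, -0.2292, 0.1107]
tool_rot: [-0.001, 0.088, 0.996, 0.001]
contact_force: [-0.4, -0.5, -4.3]
gripper_width: 0.63
grasp_force: 64.2
time: 20.75
tool_pos: [0.4248, -0.2295, 0.111]
tool_rot: [-0.001, 0.606, 0.796, -0.0]
contact_force: [-0.1, 0.2, -4.9]
gripper_width: 0.635
grasp_force: 64.4
time: 21.15
tool_pos: [0.4255, -0.2299, 0.1115]
tool_rot: [-0.0, 0.662, 0.749, -0.0]
contact_force: [-0.3, -0.3, -4.1]
gripper_width: 0.63
grasp_force: 64.4
t 21.15 pos [ 0.4255 -0.2299  0.1115] yaw 1.694 j6 -0.77 w 0.63
 turn [-0.0005 -0.0005  0.0022]  shift after turn [-0.0006  0.0009  0.0015]  shift before turn [-0.0006  0.0009  0.0015]
scene 328 c [ 430.4 -228.6] size [56.5 96.7] ang 1.654 pca 1.563 z [0.072 0.095 0.1  ]
scene 228 c [ 429.5 -229.1] size [55.4 95.9] ang 1.645 pca 1.607 z [0.092 0.096 0.101]
[134 207]
945 ((591.8661499023438, -216.254638671875), (141.3787384033203, 105.21641540527344), 72.78231811523438) [ 609.63837 -221.5298 ]
```

View pics/p4.png

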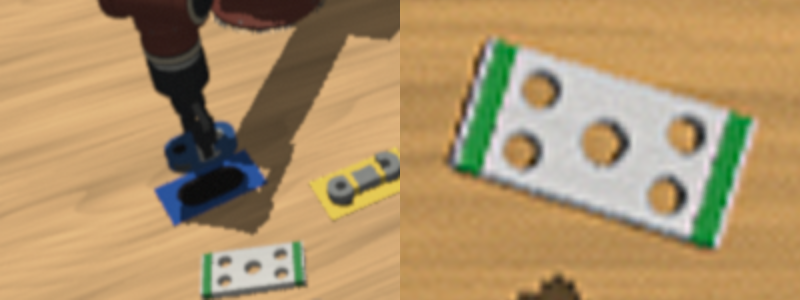

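The pulley hangs over the blue mat; the plate is bare at (603,143) in the right half, at about (0.608,-0.222), angle 1.277.

```bash
python3 -m inch '[[[-0.0022,0.0006,0.02],[0,0,0],0.3],[[0,0,0.02],[0,0,0],0.3],[[0,0,0.015],[0,0,0],0.3],[[0,0,0.008],[0,0,0],0.3],[[0,0,0],[0,0,0],0.3],[[0,0,0.003],[0,0,0],0.3],[[0,0,0.002],[0,0,0],0.3],[[0,0,0],[0,0,0],0.3]]'
python3 -m inch '[[[0,0,0.0015],[0,0,0],0.3],[[0,0,0],[0,0,0],0.3]]'
python3 - <<'E'
from h import *
im=np.load('top3.npz')['im']
f=lambda h:((h[...,1]<50)&(h[...,2]>120))|grn(h)
print(seg('top',im,(.52,.69,-.305,-.135),.015,f))
go(.4265,-.232,.042,-1.45)
E
```

```text
time: 22.15
tool_pos: [0.427, -0.2325, 0.0443]
tool_rot: [0.0, 0.663, 0.749, 0.0]
contact_force: [-0.4, -0.0, -3.6]
gripper_width: 0.635
grasp_force: 64.4
time: 22.35
tool_pos: [0.4267, -0.2323, 0.0425]
tool_rot: [0.0, 0.663, 0.749, 0.0]
contact_force: [-0.8, 0.1, -3.8]
gripper_width: 0.631
grasp_force: 64.4
(array([ 608.5, -221.3]), np.float64(1.268), array([ 67.8, 139.7]), array([ 608.4, -221.2], dtype=float32), np.float32(1.271), 904)
t 22.35 pos [ 0.4267 -0.2323  0.0425] yaw 1.692 j6 -0.77 w 0.631
 turn [0.0002 0.0002 0.0002]  shift after turn [ 0.0003 -0.0002  0.0005]  shift before turn [ 0.0003 -0.0002  0.0005]
```

```bash
python3 -m inch '[[[0,0,0.001],[0,0,0],0.3],[[0,0,0],[0,0,0],0.3]]'; python3 -m inch '[[[0,0,0.001],[0,0,0],0.3],[[0,0,0],[0,0,0],0.3]]'
```

```text
time: 22.55
tool_pos: [0.4268, -0.2324, 0.0422]
tool_rot: [-0.0, 0.663, 0.749, -0.0]
contact_force: [-3.5, 2.9, 4.0]
gripper_width: 0.632
grasp_force: 65.2
time: 22.75
tool_pos: [0.4269, -0.2324, 0.0421]
tool_rot: [-0.001, 0.663, 0.749, -0.0]
contact_force: [-6.9, 4.1, 12.9]
gripper_width: 0.634
grasp_force: 66.0
```

```bash
python3 -m inch '[[[0,0,0],[0,0,0],0.8],[[0,0,0],[0,0,0],1.0],[[0,0,0],[0,0,0],1.0],[[0,0,0],[0,0,0],1.0],[[0,0,-0.02],[0,0,0],1.0],[[0,0,-0.03],[0,0,0],1.0],[[0,0,-0.03],[0,0,0],1.0],[[0,0,0],[0,0,0],1.0]]'
python3 -c "
from h import *
go(.606,-.2213,.1,1.27)"
```

```text
time: 23.55
tool_pos: [0.4293, -0.2343, 0.1253]
tool_rot: [0.005, 0.663, 0.749, 0.0]
contact_force: [-0.1, 0.3, 1.5]
gripper_width: 0.999
grasp_force: 0.0
t 23.55 pos [ 0.4293 -0.2343  0.1253] yaw 1.692 j6 -0.77 w 0.999
 turn [0.008  0.005  0.4219]  shift after turn [0.0647 0.1649 0.0253]  shift before turn [-0.0083  0.1768  0.0265]
```

```bash
python3 -m inch '[[[-0.002,0.044,0],[0,0,0],1.0],[[-0.002,0.044,0],[0,0,0],1.0],[[-0.002,0.044,0],[0,0,0],1.0],[[-0.002,0.0445,0],[0,0,0],1.0],[[0,0,0],[0,0,0.14],1.0],[[0,0,0],[0,0,0.14],1.0],[[0,0,0],[0,0,0.14],1.0],[[0,0,0],[0,0,0],1.0]]'
python3 -m inch '[[[0,0,0],[0,0,0],1.0]]'
python3 - <<'E'
from h import *
go(.606,-.2213,.034,1.27)
for n in('top','scene'):
    im,d=manip.grab_frame(n);W=world(n,d);c=(.429,-.2304)
    m=(d>0)&(W[...,2]>.016)&(W[...,2]<.045)&(abs(W[...,0]-c[0])<.055)&(abs(W[...,1]-c[1])<.075)
    q=(W[m][:,:2]*1000).astype(np.float32);print(n,m.sum(),cv2.minAreaRect(q),q.mean(0))
    if n=='top':cv2.imwrite('pics/p5.png',np.hstack([rect(n,im,.429,-.23,.003,2500,400,600),rect(n,im,.606,-.22,.06,2500,400,600)])[:,:,::-1])
E
```

```text
time: 24.35
tool_pos: [0.6025, -0.2186, 0.1189]
tool_rot: [-0.001, 0.804, 0.594, -0.0]
contact_force: [-0.0, -0.4, -0.3]
gripper_width: 0.997
grasp_force: 0.0
time: 24.45
tool_pos: [0.6025, -0.2188, 0.1195]
tool_rot: [-0.0, 0.804, 0.595, -0.0]
contact_force: [0.1, -0.1, 0.2]
gripper_width: 0.999
grasp_force: 0.0
t 24.45 pos [ 0.6025 -0.2188  0.1195] yaw 1.275 j6 -0.17 w 0.999
 turn [-0.0011 -0.0002  0.0047]  shift after turn [-0.0014  0.0041  0.0855]  shift before turn [-0.0014  0.0042  0.0855]
top 0 ((0.0, 0.0), (0.0, 0.0), 0.0) [nan nan]
scene 235 ((434.4085388183594, -258.9415283203125), (62.04750442504883, 47.12916564941406), 17.086780548095703) [ 437.0104  -257.37274]<stdin>:6: RuntimeWarning: Mean of empty slice.
  ret = um.true_divide(
```

View pics/p5.png

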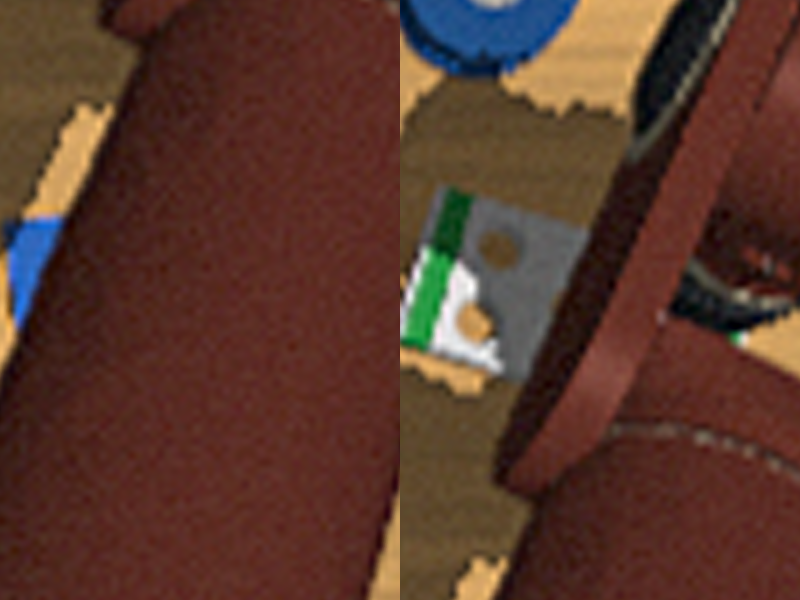

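```bash
python3 -m inch '[[[-0.0014,0.0042,0.02],[0,0,0],1.0],[[0,0,0.03],[0,0,0],1.0],[[0,0,0.02],[0,0,0],0.95],[[0,0,0.01],[0,0,0],0.9],[[0,0,0],[0,0,0],0.9],[[0,0,0],[0,0,0],0.9]]'
python3 - <<'E'
from h import *
go(.606,-.2213,.034,1.27)
im,d=manip.grab_frame('scene')
q=cv2.projectPoints(np.array([[.606,-.221,.03]]),*[manip.camera_params('scene')[k] for k in('rvec','tvec','camera_matrix')],None)[0].ravel().astype(int)
cv2.imwrite('pics/p6.png',cv2.resize(im[q[1]-45:q[1]+45,q[0]-60:q[0]+60],(800,600),interpolation=cv2.INTER_CUBIC)[:,:,::-1])
W=world('scene',d);hsv=cv2.cvtColor(im,cv2.COLOR_RGB2HSV)
p=manip.state()['tool_pos']
# finger points: dark/grey points near jaw positions, z profile
Y=np.array([np.sin(1.27),-np.cos(1.27)]);X=np.array([np.cos(1.27),np.sin(1.27)])
e=W[...,:2]-p[:2];u=e@X;v=e@Y
for s in(1,-1):
    m=(d>0)&(abs(u)<.012)&(v*s>.032)&(v*s<.06)&(W[...,2]<.08)&(hsv[...,2]<90)
    print(s,m.sum(),np.round(np.sort(W[m][:,2])[:12],3), np.round(np.median(v[m]),3))
E
```

```text
time: 25.15
tool_pos: [0.607, -0.2218, 0.0413]
tool_rot: [0.001, 0.804, 0.594, 0.0]
contact_force: [0.2, -0.5, -0.4]
gripper_width: 0.9
grasp_force: 0.0
t 25.15 pos [ 0.607  -0.2218  0.0413] yaw 1.272 j6 -0.17 w 0.9
 turn [0.0013 0.0003 0.0022]  shift after turn [ 0.0002 -0.0011  0.0073]  shift before turn [ 0.0002 -0.0011  0.0073]
1 47 [0.006 0.006 0.006 0.006 0.007 0.008 0.01  0.028 0.029 0.031 0.031 0.033] 0.048
-1 19 [-0.005 -0.004 -0.003 -0.003 -0.003 -0.002 -0.002 -0.001 -0.001 -0.001
 -0.001 -0.001] -0.048
```

View pics/p6.png

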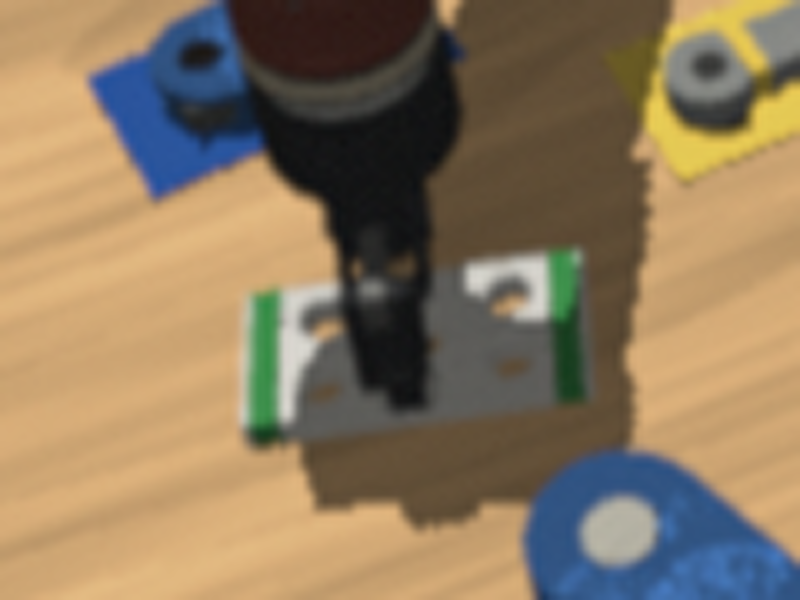

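The near fingertip (px 410,405) still stands above the plate, about 13 mm ahead of the TCP at this opening, so I go lower by 21 mm.

```bash
python3 -m inch '[[[0,-0.001,0.01],[0,0,0],0.9],[[0,0,0.006],[0,0,0],0.9],[[0,0,0.004],[0,0,0],0.9],[[0,0,0],[0,0,0],0.9]]'
python3 -m inch '[[[0,0,0],[0,0,0],0.8],[[0,0,0],[0,0,0],0.7],[[0,0,0],[0,0,0],0.5],[[0,0,0],[0,0,0],0.4],[[0,0,0],[0,0,0],0.4],[[0,0,0],[0,0,0],0.4]]'
python3 -c "
from h import *
go(.430,.2453,.1,1.457)"
```

```text
time: 25.6
tool_pos: [0.6048, -0.2208, 0.0192]
tool_rot: [-0.001, 0.805, 0.594, -0.0]
contact_force: [0.3, -0.2, 0.1]
gripper_width: 0.902
grasp_force: 0.0
time: 26.2
tool_pos: [0.6063, -0.2216, 0.0214]
tool_rot: [0.001, 0.805, 0.594, 0.0]
contact_force: [1.3, 0.1, 5.2]
gripper_width: 0.756
grasp_force: 70.3
t 26.2 pos [ 0.6063 -0.2216  0.0214] yaw 1.272 j6 -0.17 w 0.756
 turn [ 0.002   0.0005 -0.1853]  shift after turn [ 0.4439 -0.2282 -0.0786]  shift before turn [ 0.3942 -0.3059 -0.0794]
```

```bash
python3 -m inch '[[[0,0,-0.01],[0,0,0],0.4],[[0,0,-0.02],[0,0,0],0.4],[[0,0,-0.025],[0,0,0],0.4],[[0,0,-0.025],[0,0,0],0.4],[[0.033,-0.0255,0],[0,0,0],0.4],[[0.033,-0.0255,0],[0,0,0],0.4],[[0.033,-0.0255,0],[0,0,0],0.4],[[0.033,-0.0255,0],[0,0,0],0.4]]'
python3 -m inch '[[[0.033,-0.0255,0],[0,0,0],0.4],[[0.033,-0.0255,0],[0,0,0],0.4],[[0.033,-0.0255,0],[0,0,0],0.4],[[0.033,-0.0255,0],[0,0,0],0.4],[[0.033,-0.0255,0],[0,0,0],0.4],[[0.033,-0.0255,0],[0,0,0],0.4],[[0.033,-0.0255,0],[0,0,0],0.4],[[0.031,-0.0255,0],[0,0,0],0.4]]'
python3 -m inch '[[[0,0,0],[0,0,-0.09],0.4],[[0,0,0],[0,0,-0.095],0.4],[[0,0,0],[0,0,0],0.4],[[0,0,0],[0,0,0],0.4]]'
python3 - <<'E'
from h import *
go(.430,.2453,.1,1.457)
p=manip.state()["tool_pos"][2]
f=lambda h:((h[...,1]<60)&(h[...,2]>60))|grn(h)
held('scene',f,p-.025,p);held('top',f,p-.025,p);held('scene',grn,p-.025,p);held('top',grn,p-.025,p)
im,d=manip.grab_frame('scene')
q=cv2.projectPoints(np.array([[.43,.245,.05]]),*[manip.camera_params('scene')[k] for k in('rvec','tvec','camera_matrix')],None)[0].ravel().astype(int)
cv2.imwrite('pics/p7.png',cv2.resize(im[max(0,q[1]-60):q[1]+60,q[0]-80:q[0]+80],(640,480),interpolation=cv2.INTER_CUBIC)[:,:,::-1])
for n in('top','scene'):
    im,d=manip.grab_frame(n);W=world(n,d);c=(.429,-.2304)
    m=(d>0)&(W[...,2]>.018)&(W[...,2]<.045)&(abs(W[...,0]-c[0])<.055)&(abs(W[...,1]-c[1])<.075)
    q=(W[m][:,:2]*1000).astype(np.float32);print(n,m.sum(),cv2.minAreaRect(q),q.mean(0))
E
```

```text
time: 27.0
tool_pos: [0.5443, -0.0633, 0.0985]
tool_rot: [-0.002, 0.805, 0.594, -0.001]
contact_force: [0.4, 1.1, -4.1]
gripper_width: 0.755
grasp_force: 69.2
time: 27.8
tool_pos: [0.4266, 0.2464, 0.0989]
tool_rot: [-0.0, 0.804, 0.594, -0.002]
contact_force: [1.1, 0.3, -4.6]
gripper_width: 0.748
grasp_force: 69.2
time: 28.2
tool_pos: [0.4281, 0.245, 0.0993]
tool_rot: [-0.0, 0.747, 0.665, -0.001]
contact_force: [0.2, 0.1, -4.0]
gripper_width: 0.752
grasp_force: 69.2
t 28.2 pos [0.4281 0.245  0.0993] yaw 1.455 j6 0.48 w 0.752
 turn [-0.0022  0.0012 -0.0022]  shift after turn [ 0.0005  0.0019 -0.0007]  shift before turn [ 0.0005  0.0019 -0.0007]
scene 494 c [435.7 242.8] size [141.   80.2] ang 1.402 pca 1.369 z [0.077 0.09  0.094]
top 233 c [426.8 203.9] size [57.8 65.6] ang 3.025 pca 3.053 z [0.085 0.093 0.098]
scene 85 c [434.4 243.2] size [134.9  70.8] ang 1.418 pca 1.461 z [0.079 0.091 0.095]
top 100 c [428.5 185.7] size [71.  28.6] ang 0.209 pca 3.054 z [0.088 0.094 0.098]
top 647 ((429.68438720703125, -231.7959747314453), (55.512184143066406, 105.2143783569336), 5.813728332519531) [ 429.57327 -231.55367]
scene 487 ((428.9003601074219, -231.5086669921875), (61.35774612426758, 103.08708953857422), 2.622753381729126) [ 431.87692 -233.05142]
```

View pics/p7.png

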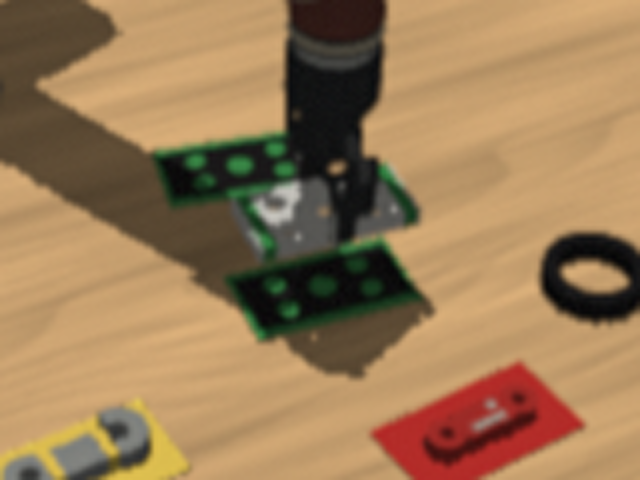

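Plate hangs above the far green mat (centre px ~320,285), well aligned.

```bash
python3 -m inch '[[[0.0017,0.0017,0.02],[0,0,0],0.4],[[0,0,0.025],[0,0,0],0.4],[[0,0,0.015],[0,0,0],0.4],[[0,0,0.006],[0,0,0],0.4],[[0,0,0],[0,0,0],0.4],[[0,0,0.004],[0,0,0],0.4],[[0,0,0.002],[0,0,0],0.4],[[0,0,0],[0,0,0],0.4]]'
python3 -m inch '[[[0,0,0.0015],[0,0,0],0.4],[[0,0,0],[0,0,0],0.4]]'
```

```text
time: 29.35
tool_pos: [0.4313, 0.2471, 0.0288]
tool_rot: [0.0, 0.746, 0.666, 0.0]
contact_force: [-0.3, 0.1, -4.3]
gripper_width: 0.754
grasp_force: 69.3
time: 29.55
tool_pos: [0.4311, 0.247, 0.027]
tool_rot: [0.0, 0.746, 0.666, 0.0]
contact_force: [0.3, 0.6, -5.0]
gripper_width: 0.755
grasp_force: 69.3
```

```bash
python3 -m inch '[[[0,0,0.0015],[0,0,0],0.4],[[0,0,0],[0,0,0],0.4]]'; python3 -m inch '[[[0,0,0.001],[0,0,0],0.4],[[0,0,0],[0,0,0],0.4]]'; python3 -m inch '[[[0,0,0.001],[0,0,0],0.4],[[0,0,0],[0,0,0],0.4]]'
```

```text
time: 29.75
tool_pos: [0.4309, 0.2469, 0.0252]
tool_rot: [-0.0, 0.746, 0.666, -0.0]
contact_force: [-0.4, -0.6, -4.8]
gripper_width: 0.754
grasp_force: 69.3
time: 29.95
tool_pos: [0.4311, 0.247, 0.0244]
tool_rot: [0.0, 0.746, 0.666, 0.0]
contact_force: [-0.7, 0.3, -2.6]
gripper_width: 0.757
grasp_force: 69.2
time: 30.15
tool_pos: [0.4312, 0.2471, 0.0244]
tool_rot: [0.0, 0.746, 0.666, -0.0]
contact_force: [-5.6, -1.6, 6.2]
gripper_width: 0.755
grasp_force: 70.3
```

```bash
python3 -m inch '[[[0,0,0],[0,0,0],0.9],[[0,0,0],[0,0,0],1.0],[[0,0,0],[0,0,0],1.0],[[0,0,0],[0,0,0],1.0],[[0,0,-0.02],[0,0,0],1.0],[[0,0,-0.04],[0,0,0],1.0],[[0,0,-0.04],[0,0,0],1.0],[[-0.03,0,-0.04],[0,0,0],1.0]]'
python3 -m inch '[[[-0.045,0,-0.02],[0,0,0],1.0],[[-0.045,0,0],[0,0,0],1.0],[[-0.045,0,0],[0,0,0],1.0],[[-0.045,0,0],[0,0,0],1.0],[[-0.045,0,0],[0,0,0],1.0],[[-0.045,0,0],[0,0,0],1.0],[[0,0,0],[0,0,0],1.0]]'
python3 - <<'E'
from h import *
go(.628,.2745,.13,-1.482)
for n in('top','scene'):
    im,d=manip.grab_frame(n);W=world(n,d);print(n)
    for nm,c,zl in (('hook',(.5273,-.0197),.012),('snap',(.628,.2745),.012),('pulley',(.429,-.2304),.016),('plate',(.433,.2453),.011)):
        m=(d>0)&(W[...,2]>zl)&(W[...,2]<.04)&(abs(W[...,0]-c[0])<.055)&(abs(W[...,1]-c[1])<.085)
        if m.sum()<50: print(nm,'hidden');continue
        q=(W[m][:,:2]*1000).astype(np.float32);print(nm,m.sum(),cv2.minAreaRect(q),q.mean(0))
    if n=='top':
        tl=[rect(n,im,*c,2000,400,300) for c in((.429,-.2304,.003),(.433,.2453,.003),(.628,.2745,.003),(.5273,-.0197,.003))]
        cv2.imwrite('pics/p8.png',np.vstack([np.hstack(tl[:2]),np.hstack(tl[2:])])[:,:,::-1])
    print("redm",seg(n,im,(.55,.7,.15,.4),.003,red));print("grnm",seg(n,im,(.37,.5,.13,.37),.003,grn))
E
```

```text
time: 30.95
tool_pos: [0.4278, 0.2184, 0.1652]
tool_rot: [-0.0, 0.745, 0.667, 0.001]
contact_force: [1.0, -0.6, -0.4]
gripper_width: 0.999
grasp_force: 0.0
time: 31.65
tool_pos: [0.3964, -0.0554, 0.1837]
tool_rot: [0.001, 0.749, 0.663, -0.0]
contact_force: [0.1, 0.2, -1.0]
gripper_width: 0.999
grasp_force: 0.0
t 31.65 pos [ 0.3964 -0.0554  0.1837] yaw 1.448 j6 -0.2 w 0.999
 turn [ 0.0009  0.0018 -0.2111]  shift after turn [0.308  0.26   0.0537]  shift before turn [0.3557 0.1896 0.0533]
top
hook 450 ((523.5255126953125, -19.609107971191406), (47.445594787597656, 122.533447265625), 6.107771396636963) [527.021   -17.18918]
snap 299 ((631.3953247070312, 275.3203430175781), (29.770111083984375, 100.63098907470703), 5.413723468780518) [631.2841  275.83887]
pulley 482 ((429.6996765136719, -232.0629425048828), (55.596065521240234, 100.4686279296875), 5.790582180023193) [ 434.0972  -241.15503]
plate 931 ((434.1280822753906, 247.4016571044922), (140.6568145751953, 66.5843276977539), 83.52471923828125) [433.79642 246.7722 ]
redm (array([626.7, 275.3]), np.float64(-1.482), array([ 81.7, 148.4]),
[... 305 characters left out ...]
0456543) [528.8905   -20.183788]
snap 235 ((632.2269897460938, 275.0256652832031), (33.80487060546875, 99.3685302734375), 5.520145416259766) [633.31494 273.3727 ]
pulley 488 ((428.8236083984375, -231.7569580078125), (61.452537536621094, 102.44927978515625), 4.781576633453369) [ 432.09418 -233.04848]
plate 528 ((434.4748840332031, 247.19912719726562), (142.67605590820312, 71.16093444824219), 83.9102783203125) [435.7379  245.44524]
redm (array([629. , 273.3]), np.float64(-1.485), array([ 80.4, 146.1]), array([630.5, 271.5], dtype=float32), np.float32(-1.483), 871)
grnm (array([431.6, 246.1]), np.float64(1.46), array([ 84.3, 146.5]), array([444.5, 237.5], dtype=float32), np.float32(1.417), 165)
```

View pics/p8.png

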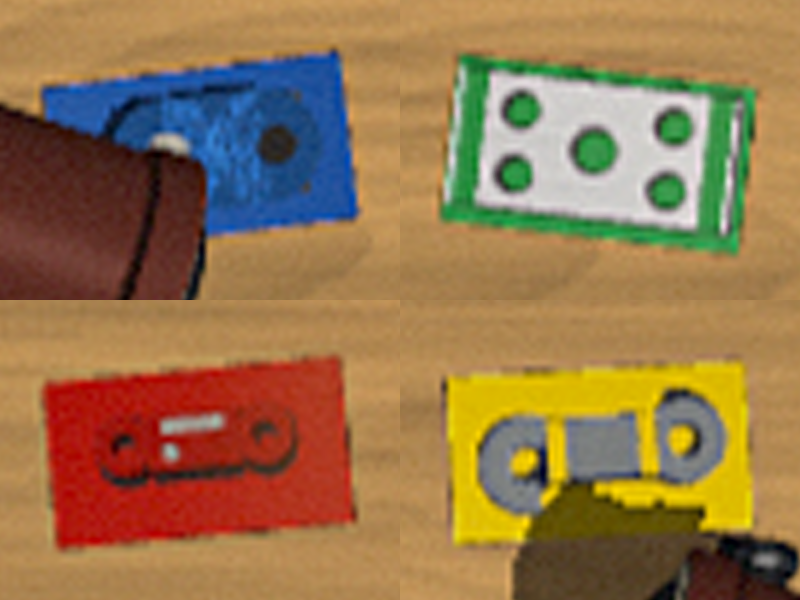

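All four pieces lie along their outlines, each within a few millimetres of centre, with the robot clear.

```bash
python3 -c "
from plant import manip
print(manip.job_done())"
```

```text
the job is handed in; nothing more can be done
None
```

I took the pile apart from the top down, set each piece flat on its own colour mat and handed the job in at about 32 s; by camera the snap sits 3–5 mm off centre and the other three within about 3 mm, and I never went near the carabiner or tape roll but did not re-check them.

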